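# Draw the full burr cassette from its dock

## Task

Two burr cassettes that look alike are latched in the wooden dock; one is full of steel burrs, the other is empty, and only their weight tells them apart. Find the full one by feel: pinch its two side catches together with the fingers, draw it straight up out of the dock and finish while still holding it pinched, upright and still, about 10 cm above its seat, with nothing else carrying it. The empty one must stay, or be put back, fully down and latched in the dock; leave the other things on the bench where they are.

Things in the scene. Friction and masses are not known exactly. Their poses are not given: they have to be found in the camera images.
- dock: fixed wooden dock, base 100 (x) x 216 (y) mm, upper edge 44 mm above the bench; origin: centre of its underside; x from front (robot side) to back, y along the row of two bays (centres at y = +50 and -50 mm), z up. Bay floor 8 mm above the bench. Guides 36 mm high hold a seated case with 1.5 mm of play and lead it straight up and down.
- cassette_1_grip (a point): point to pinch at: on the cassette's axis midway between its two catch plates, 64 mm above its underside, 20 mm below its top; z up, x: line of pinching. Over both plates 52 mm at rest, 38 mm fully pinched. Plates are 26 mm wide (y), their top 82 mm above the underside; seated, 46 mm of each stands above the dock's edge, and below it barbs hook under steel lips.
- cassette_2_grip (a point): point to pinch at: on the cassette's axis midway between its two catch plates, 64 mm above its underside, 20 mm below its top; z up, x: line of pinching. Over both plates 52 mm at rest, 38 mm fully pinched. Plates are 26 mm wide (y), their top 82 mm above the underside; seated, 46 mm of each stands above the dock's edge, and below it barbs hook under steel lips.
- cassette_1_front (a joint): catch of cassette_1 on its front (-x) side: 0 = sprung out, latched; 0.007 m = fully in. Spring 3 N to start, 6.5 N fully in. With both catches of a cassette in by over 5 mm it slides straight up; with either out it stays hooked. Let go, they spring out, and hook if the cassette is fully down.
- cassette_1_back (a joint): catch of cassette_1 on its back (+x) side: 0 = sprung out, latched; 0.007 m = fully in. Spring 3 N to start, 6.5 N fully in. With both catches of a cassette in by over 5 mm it slides straight up; with either out it stays hooked. Let go, they spring out, and hook if the cassette is fully down.
- cassette_2_front (a joint): catch of cassette_2 on its front (-x) side: 0 = sprung out, latched; 0.007 m = fully in. Spring 3 N to start, 6.5 N fully in. With both catches of a cassette in by over 5 mm it slides straight up; with either out it stays hooked. Let go, they spring out, and hook if the cassette is fully down.
- cassette_2_back (a joint): catch of cassette_2 on its back (+x) side: 0 = sprung out, latched; 0.007 m = fully in. Spring 3 N to start, 6.5 N fully in. With both catches of a cassette in by over 5 mm it slides straight up; with either out it stays hooked. Let go, they spring out, and hook if the cassette is fully down.
- cassette_1: one of two cassettes that look exactly alike: closed upright grey plastic case 30 (x) x 56 (y) x 84 mm tall, a ribbed steel spring catch on its front (-x) and back (+x). The empty one weighs about 0.15 kg, the full one about 0.55 kg; which is which changes and cannot be seen. Origin: centre of the case's underside, 8 mm above the bench when seated.
- cassette_2: one of two cassettes that look exactly alike: closed upright grey plastic case 30 (x) x 56 (y) x 84 mm tall, a ribbed steel spring catch on its front (-x) and back (+x). The empty one weighs about 0.15 kg, the full one about 0.55 kg; which is which changes and cannot be seen. Origin: centre of the case's underside, 8 mm above the bench when seated.
- handpiece: bystander: dark engraving handpiece, 132 mm long, 26 mm high, lying close behind the dock; origin at the centre of its underside
- nozzle_bottle: bystander: small white bottle with a pointed nozzle, 21 mm thick, 52 mm tall, behind the dock; origin at the centre of its underside
- wood_dop: bystander: waisted wooden dop, 30 mm across, 28 mm high, in front of the dock; origin at the centre of its underside
- offcut_1: bystander: small wooden offcut, 18x28x12 mm, at the left (+y) end of the dock; origin at the centre of its underside

How it is judged:
By the outcome, as a careful person would: the job done as asked, in the order asked, and still so for the second after the job is handed in, while the arm keeps its last pose, push and grip.
It also fails if it takes over 56 s, if anything falls off the work surface, if the arm or the gripper's body presses on something with over 40 N, if the wrist force passes 120 N, or if a joint passes its speed limit or range.

## Robot

A 7-joint arm with a two-finger parallel gripper is mounted at the origin on a cart in front of the work surface, level with it; the furniture and walls round the work are solid. World frame = base frame: x ahead of the robot, y to its left, z up, the work surface at z = 0. Lengths are in mm, angles in rad, forces in N, time in s.
With the tool pointing down it reaches from about 425 to 800 mm from the base axis. Payload 8.3 kg.
Tool frame: the origin (TCP) lies at the very end of the fingers, on their centre line; the grasp point (between the pads) lies 19 mm behind it; z points along the fingers, y is the line along which they close (so a half turn about z gives the same grasp; the last joint's range is limited). The gripper opens to 85 mm and grips with 20 to 120 N. Pads are 22 mm wide; open, the fingers measure 114 mm over their backs; the gripper's body (76 mm by 85 mm) begins 54 mm behind the grasp point. The pads swing forward as they close: fully open they stand 13 mm farther back than shut.
Start: joints at [-1.263, 0.383, 0.016, 1.37, -0.006, 1.388, -0.046], TCP at [226.424, 582.525, 231.279] pointing down, gripper open.
Joint ranges: [-2.95, 2.95], [-0.25, 2.06], [-1.52, 1.56], [0.18, 2.33], [-1.44, 4.58], [0.02, 2.06], [-3.01, 3.01]. Speed limits (rad/s): [2.39, 2.39, 3.01, 3.01, 3.14, 3.14, 3.14].

## Interface

Orientations are given as a rotation vector (axis times angle).
In Python, from workcell import bot gives the robot as it stands.
- The arm moves only by the tool move_arm, never from a script. Its argument "motion" is a list of rows, each a list of 7 numbers: the finger opening in cm, from 0 to 8.54, then the shift along the world's x, y, z in cm, then the turn, a rotation vector about the world's x, y, z in degrees. In form: [[grip, dx, dy, dz, ax, ay, az], ...]. A call has 1 to 8 rows; each row shifts and turns the commanded pose from where the row before left it; what a row does not reach is not made up. A row lasts 1/10 s, in which the tool goes at most 50 mm and 8.59 degrees, less where a joint would pass 70% of its speed; a pose out of reach is approached as far as the arm can. A call with a gripper value outside its range is refused whole. The fingers move at their own pace and stop on an object; "squeeze" is the grip in N (left out, the last holds). Time passes only in rows, so rows that do not move let the fingers close. It gives the time, the measured TCP pose, the force, the opening and the grip force at its end, in the units of the state.
- bot.get_state(): the state, without advancing time (a new reading comes with each control period).
- bot.read_camera(name): name is "scene" or "top" or "wrist"; returns the picture (384x512x3 uint8, red, green, blue); there is no depth.
- bot.camera_info(name): a dict with "fx", "fy", "cx", "cy" (pixels), "cam_to_world" (4x4, takes a point from camera to world coordinates). Camera axes: x right, y up, looking along -z (the intrinsics and any distortion apply to the point x, -y, -z); pixel columns grow to the right and rows downward; lengths in mm; the calibration is good to about 2 mm. A picture is of the moment at which its call begins: read the wrist's pose just before it. camera_info takes no time and is no camera call; for the wrist camera it gives the pose at the moment of the call.
- bot.finish_job(): hands the job in; it is judged then, once.
Trained networks look in the newest picture that a camera, given by its name, has taken for a name from the list of things; names that differ only in an ending like _2 or _b are one class to them, and where a whole thing is asked for, a point or a joint stands for the part that bears it (a point fixed in the world has none). Each returns a list of dicts, best first, with "p" (0 to 1); they miss things now and then, are a little off and sometimes report something else, mostly with a low value. They report only what shows in the picture. A call takes as long as a camera call.
- bot.recognise(name, camera): "extent" ([centre column, centre row, width, height] in pixels, round what is visible of it).
The state is a dict: "time_s": time; "joint_pos": joint angles; "joint_vel": joint speeds; "tau": joint torques, N m; "eef_pos": TCP position; "tool_rot": TCP orientation; "ft_force": force on the tool from outside, world axes, zero at the start; "ft_torque": the same for the moment, N m; "finger_gap": finger opening in mm; "grasp_force": force on a finger pad.
Only numpy, scipy, OpenCV 4.12 (cv2) and the standard library are available. Lean on these libraries where they do the work, as an engineer would, in place of code of your own. Each camera call takes 0.05 s, during which the arm holds its last target. There are 200 camera calls.

## Working session

There is one attempt and no reset: what is moved stays moved. The work goes in short steps, Python scripts to look and compute and a tool call to move; the robot and the scene stay as the last step left them, time stands still between calls to the robot, and variables do not carry over. Pictures are saved under pics/ and viewed, at most 10 in all, crops included, and the job is handed in when it is done.

Besides the shell and the picture viewer there is one more tool, called after ">>>" as name(argument=value, ...), one argument or row to a line, values as JSON. move_arm: Moves the arm, as the interface text tells. Its arguments: {"type":"object","properties":{"motion":{"type":"array","items":{"type":"array","items":{"type":"number"}}},"squeeze":{"type":"number"}},"required":["motion"]}

```bash
mkdir -p pics; python3 - <<'E'
from workcell import bot
import cv2,numpy as np
s=bot.get_state(); print(s)
for c in ["scene","top"]:
    im=bot.read_camera(c); cv2.imwrite(f"pics/{c}0.png",im[:,:,::-1])
    i=bot.camera_info(c); print(c,{k:(np.round(v,3).tolist() if k=='cam_to_world' else v) for k,v in i.items()})
    for n in ["dock","cassette_1","cassette_1_grip","cassette_1_front"]:
        print(n,[(np.round(d['extent'],1).tolist(),round(d['p'],2)) for d in bot.recognise(n,c)])
a=cv2.imread("pics/scene0.png");b=cv2.imread("pics/top0.png")
cv2.imwrite("pics/both.png",cv2.resize(np.vstack([a,b]),(0,0),fx=.78,fy=.78))
E
```

```text
{'time_s': 0.0, 'joint_pos': array([-1.26292538,  0.38426915,  0.01636611,  1.37115676, -0.00628459,
        1.3882141 , -0.04648468]), 'joint_vel': array([-9.22162564e-04, -3.09257582e-04,  7.75874322e-04,  4.43535594e-06,
        7.07232304e-04,  1.10803205e-03, -9.21934062e-04]), 'tau': array([ 6.31725870e-04, -6.27607226e+01,  8.44677296e-01, -3.71827877e+01,
        1.67319865e-02,  1.44471828e-02,  9.58129704e-06]), 'eef_pos': array([226.2420019 , 582.06795546, 230.25832316]), 'tool_rot': array([-0.57887871, -3.08747333,  0.00309755]), 'ft_force': array([0.70222856, 0.23309784, 0.14388193]), 'ft_torque': array([ 0.01704588,  0.0332369 , -0.00994768]), 'grasp_force': 0.0, 'finger_gap': 85.5853888500612}
scene {'fx': 471.1577979574201, 'fy': 471.1577979574201, 'cx': 261.48363438211516, 'cy': 188.55379886858057, 'cam_to_world': [[0.663, 0.409, -0.627, 89.71], [-0.748, 0.383, -0.541, -415.813], [0.019, 0.828, 0.56, 555.382], [0.0, 0.0, 0.0, 1.0]]}
dock [([248.4, 258.4, 132.2, 73.3], 0.95), ([263.2, 212.6, 66.3, 18.7], 0.71)]
cassette_1 [([223.8, 224.4, 32.6, 44.9], 0.91), ([277.8, 241.2, 36.3, 43.1], 0.58)]
cassette_1_grip [([219.8, 224.8, 36.6, 45.8], 0.93)]
cassette_1_front [([282.1, 300.1, 19.9, 18.3], 0.72), ([216.1, 233.6, 14.2, 24.8], 0.55)]
top {'fx': 410.70764125676055, 'fy': 410.70764125676055, 'cx': 254.57627696191258, 'cy': 186.3770979548441, 'cam_to_world': [[-0.009, 0.995, -0.099, 534.524], [-1.0, -0.011, -0.019, 40.836], [-0.02, 0.099, 0.995, 923.006], [0.0, 0.0, 0.0, 1.0]]}
dock [([285.1, 230.4, 97.4, 60.9], 0.84)]
cassette_1 [([308.5, 219.5, 31.8, 23.0], 0.83), ([264.6, 237.6, 30.1, 26.7], 0.69)]
cassette_1_grip [([261.5, 237.6, 29.0, 29.3], 0.9)]
cassette_1_front []
```

View pics/both.png

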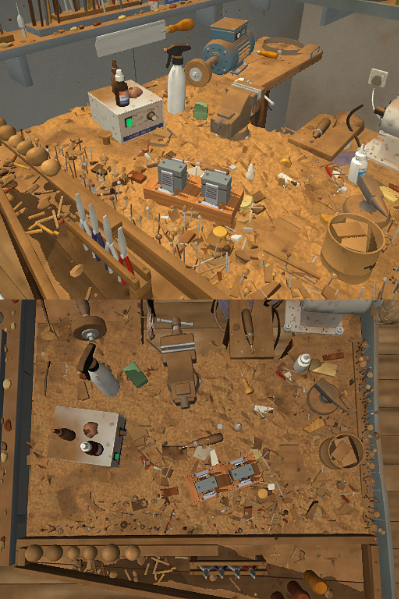

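The dock lies at about column 285, row 230 in the top picture. It is turned by roughly 20°, with two grey cassettes at (264,237) and (308,219). Next I compute positions and look at enlarged crops.

```bash
cat > h.py <<'E'
from workcell import bot
import cv2,numpy as np
from scipy.spatial.transform import Rotation as R
def ray(c,u,v,z,info=None):
    i=info or bot.camera_info(c);T=np.array(i['cam_to_world'])
    d=T[:3,:3]@[(u-i['cx'])/i['fx'],-(v-i['cy'])/i['fy'],-1]
    o=T[:3,3]; return o+d*(z-o[2])/d[2]
def proj(c,p,info=None):
    i=info or bot.camera_info(c);T=np.array(i['cam_to_world'])
    q=T[:3,:3].T@(np.array(p)-T[:3,3]); return np.array([i['cx']+i['fx']*q[0]/-q[2],i['cy']-i['fy']*q[1]/-q[2]])
E
python3 - <<'E'
from h import *
for u,v in [(308.5,219.5),(264.6,237.6)]: print(ray("top",u,v,75).round(1))
for u,v in [(223.8,224.4),(277.8,241.2)]: print(ray("scene",u,v,65).round(1))
print(ray("top",285.1,230.4,44).round(1))
a=cv2.imread("pics/top0.png")[190:275,220:350]; b=cv2.imread("pics/scene0.png")[190:310,170:330]
f=lambda x:cv2.resize(x,(780,int(x.shape[0]*780/x.shape[1])),interpolation=cv2.INTER_CUBIC)
cv2.imwrite("pics/ct.png",f(a));cv2.imwrite("pics/cs.png",f(b))
E
```

```text
[549.1 -53.4  75. ]
[513.1  37.2  75. ]
[515.9  33.1  65. ]
[544.2 -60.5  65. ]
[527.1  -6.7  44. ]
```

View pics/ct.png

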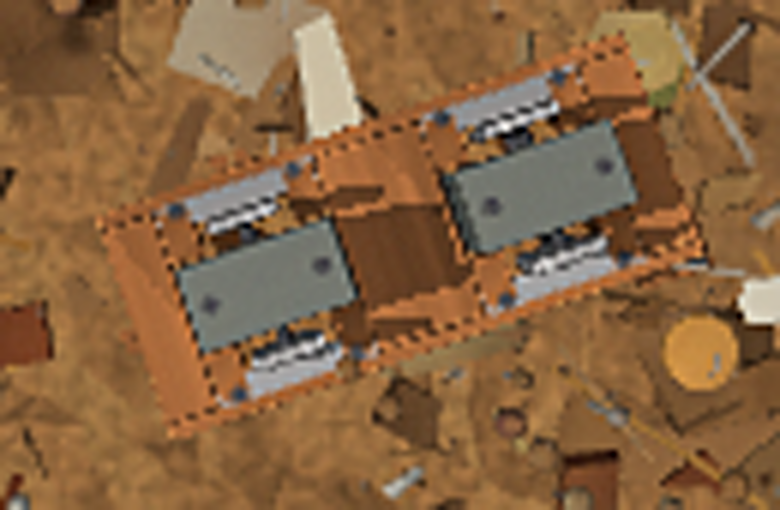

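View pics/cs.png

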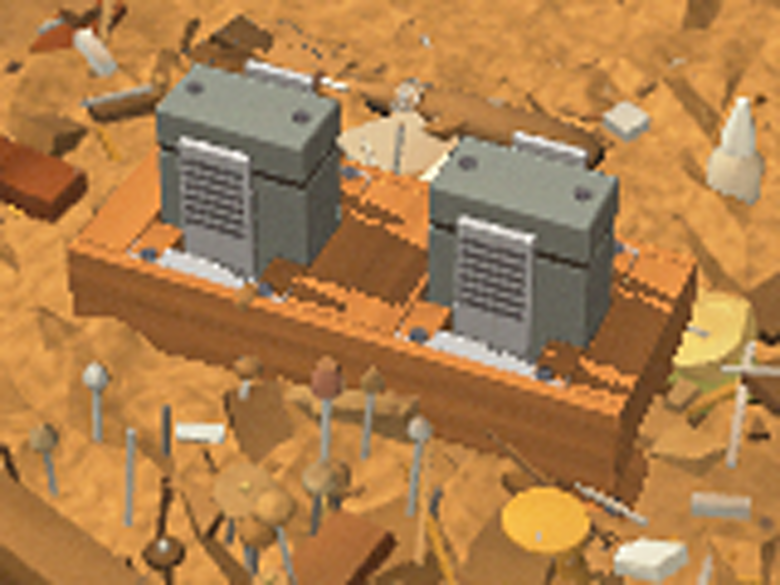

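In the crops both cassettes are seated, with catches facing front and back. The left case top spans about (178,270) to (357,298), and the dock corners are (103,220), (625,40), (703,250) and (175,432). I fit the pose from these corners.

```bash
python3 - <<'E'
from h import *
def P(l,z): return np.array([ray("top",220+u/6-.5,190+v/6-.5,z) for u,v in l])
for n,l,z in [("L",[(178,270),(332,222),(357,298),(205,352)],92),("R",[(455,172),(612,122),(637,200),(480,253)],92),("D",[(103,220),(625,40),(703,250),(175,432)],44)]:
    p=P(l,z)[:,:2]; c=p.mean(0); yv=(p[0]+p[3]-p[1]-p[2]); 
    print(n,c.round(1),"yaw",np.degrees(np.arctan2(-yv[0],yv[1])).round(1),np.linalg.norm(p-np.roll(p,-1,0),axis=1).round(1))
s=bot.get_state(); print(R.from_rotvec(s['tool_rot']).as_matrix().round(3))
def S(l,z): return np.array([ray("scene",170+u/4.875-.5,190+v/4.875-.5,z) for u,v in l])
for l in [[(157,100),(210,67),(341,100),(280,150)],[(430,178),(478,137),(618,178),(563,222)]]: print(S(l,92)[:,:2].mean(0))
E
```

```text
L [514.5  38.1] yaw 17.8 [54.1 26.6 53.9 28.7]
R [546.6 -55.4] yaw 17.5 [55.4 27.3 55.5 28.2]
D [530.7  -9.6] yaw 18.4 [196.7  78.9 197.1  78.6]
[[-0.932  0.362 -0.   ]
 [ 0.362  0.932 -0.   ]
 [ 0.    -0.    -1.   ]]
[513.46396585  38.27171229]
[545.8116403  -55.20504994]
```

>>> move_arm(
  motion=[
    [8.5,2.06,-3.89,0,0,0,-3.6],
    [8.5,2.06,-3.89,0,0,0,-3.6],
    [8.5,2.06,-3.89,0,0,0,-3.6],
    [8.5,2.06,-3.89,0,0,0,-3.6],
    [8.5,2.06,-3.89,0,0,0,-3.6],
    [8.5,2.06,-3.89,0,0,0,-3.6],
    [8.5,2.06,-3.89,0,0,0,-3.6],
    [8.5,2.06,-3.89,0,0,0,-3.6],
  ],
  squeeze=30,
)

```text
time_s: 1.3
eef_pos: [391.7, 269.9, 231.6]
tool_rot: [1.332, 2.845, 0.001]
ft_force: [1.3, 0.3, 0.6]
finger_gap: 85.0
grasp_force: 0.0
```

>>> move_arm(
  motion=[
    [8.5,2.06,-3.89,0,0,0,-3.6],
    [8.5,2.06,-3.89,0,0,0,-3.6],
    [8.5,2.06,-3.89,0,0,0,-3.6],
    [8.5,2.06,-3.89,0,0,0,-3.6],
    [8.5,2.06,-3.89,0,0,0,-3.6],
    [8.5,2.06,-3.89,0,0,0,-3.6],
    [8.5,0,0,0,0,0,0],
    [8.5,0,0,0,0,0,0],
  ],
)

```text
time_s: 2.1
eef_pos: [515.1, 36.8, 231.3]
tool_rot: [1.842, 2.545, -0.0]
ft_force: [-0.3, 0.8, -0.5]
finger_gap: 84.6
grasp_force: 0.0
```

```bash
python3 - <<'E'
from h import *
s=bot.get_state(); M=R.from_rotvec(s['tool_rot']).as_matrix();print(s['time_s'],s['eef_pos'].round(1),np.degrees(np.arctan2(M[1,1],M[0,1])).round(2),M[:,2].round(4),s['ft_force'].round(2))
i=bot.camera_info("wrist");im=bot.read_camera("wrist").copy()[:,:,::-1].copy()
np.savez("w.npz",**i); cv2.imwrite("pics/w0.png",im)
for c,y in [((514.3,38.3),18.5),((546.5,-55.2),18.5)]:
    r=np.radians(y)
    for x,yy in [(-15,-28),(15,-28),(15,28),(-15,28)]:
        u=proj("wrist",[c[0]+x*np.cos(r)-yy*np.sin(r),c[1]+x*np.sin(r)+yy*np.cos(r),92],i); cv2.circle(im,tuple(int(round(k)) for k in u),2,(0,255,0),-1)
for n in ["dock","cassette_1","cassette_1_grip","cassette_1_front"]:
    print(n,[(np.round(d['extent'],1).tolist(),round(d['p'],2)) for d in bot.recognise(n,"wrist")])
cv2.imwrite("pics/w0m.png",cv2.resize(im,(768,576)))
E
```

```text
2.1 [515.1  36.8 231.3] 18.21 [ 0.e+00 -1.e-04 -1.e+00] [-0.26  0.79 -0.48]
dock [([257.1, 198.8, 80.4, 163.2], 0.7)]
cassette_1 [([257.1, 176.4, 50.9, 60.6], 0.88), ([256.6, 256.4, 44.3, 66.3], 0.82)]
cassette_1_grip [([256.4, 175.2, 47.7, 61.2], 0.97)]
cassette_1_front [([237.3, 175.6, 12.5, 33.8], 0.53)]
```

View pics/w0m.png

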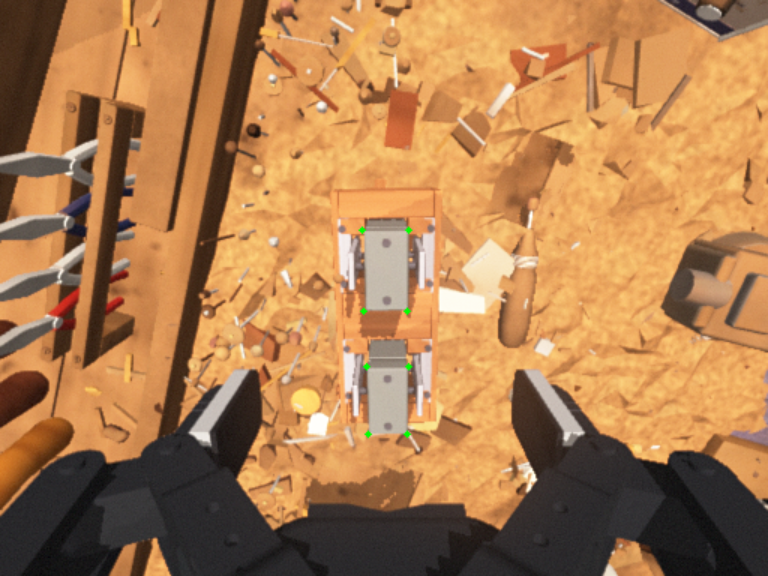

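The overlay points sit on the case-top corners at about (362–409, 230–311) and (366–408, 366–434), so the estimates are good to about 1 mm. I go down on the left cassette.

>>> move_arm(
  motion=[
    [8.5,-0.08,0.15,-3.5,0,0,0.3],
    [8.5,0,0,-4,0,0,0],
    [8.5,0,0,-4,0,0,0],
    [8.5,0,0,-3,0,0,0],
    [8.5,0,0,-2,0,0,0],
    [8.5,0,0,-1.3,0,0,0],
    [6.5,0,0,0,0,0,0],
    [6.0,0,0,0,0,0,0],
  ],
)

```text
time_s: 3.15
eef_pos: [514.5, 39.8, 54.0]
tool_rot: [1.831, 2.552, 0.001]
ft_force: [0.3, -0.2, 0.5]
finger_gap: 60.0
grasp_force: 0.0
```

```bash
python3 - <<'E'
from h import *
s=bot.get_state(); print(s['time_s'],s['eef_pos'].round(1),s['ft_force'].round(2),s['finger_gap'])
im=bot.read_camera("wrist")[:,:,::-1]
cv2.imwrite("pics/w1.png",cv2.resize(im,(640,480)))
E
```

```text
3.15 [514.5  39.8  54. ] [ 0.33 -0.16  0.47] 60.02327937462011
```

View pics/w1.png

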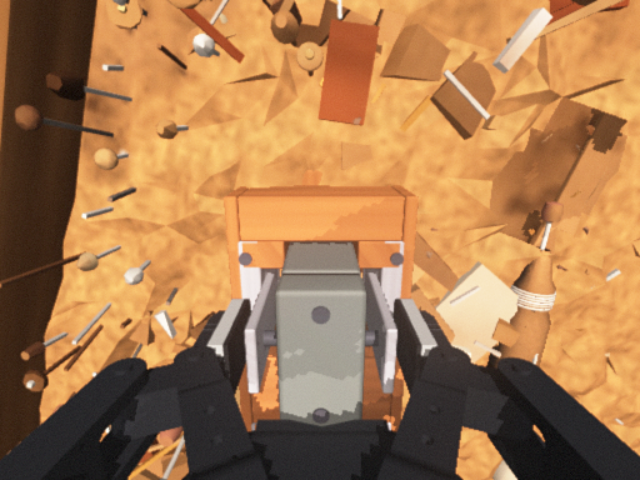

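The fingers straddle the left cassette evenly: pads at columns ~245 and ~400, case centre at 320. I pinch now.

>>> move_arm(
  motion=[
    [3.4,0,-0.1,-0.1,0,0,0],
    [3.4,0,0,0,0,0,0],
    [3.4,0,0,0,0,0,0],
    [3.4,0,0,0,0,0,0],
    [3.4,0,0,0,0,0,0],
    [3.4,0,0,0,0,0,0],
  ],
  squeeze=50,
)

```text
time_s: 3.8
eef_pos: [514.8, 38.4, 54.3]
tool_rot: [1.832, 2.551, 0.003]
ft_force: [-5.7, -0.7, 14.1]
finger_gap: 34.9
grasp_force: 31.3
```

>>> move_arm(
  motion=[
    [3.4,0,0,0.2,0,0,0],
    [3.4,0,0,0.3,0,0,0],
    [3.4,0,0,0.3,0,0,0],
    [3.4,0,0,0,0,0,0],
    [3.4,0,0,0,0,0,0],
  ],
)

```text
time_s: 4.3
eef_pos: [514.0, 38.4, 60.3]
tool_rot: [1.832, 2.552, 0.0]
ft_force: [0.5, 0.7, -1.7]
finger_gap: 34.8
grasp_force: 28.9
```

>>> move_arm(
  motion=[
    [3.4,0,0,0.7,0,0,0],
    [3.4,0,0,0.7,0,0,0],
    [3.4,0,0,0.6,0,0,0],
    [3.4,0,0,0,0,0,0],
    [3.4,0,0,0,0,0,0],
    [3.4,0,0,0,0,0,0],
  ],
)

```text
time_s: 4.9
eef_pos: [513.8, 38.5, 80.1]
tool_rot: [-1.832, -2.552, 0.0]
ft_force: [0.1, 0.5, -1.7]
finger_gap: 34.4
grasp_force: 28.9
```

```bash
python3 - <<'E'
from h import *
s=bot.get_state(); print(s['time_s'],s['eef_pos'].round(1),s['ft_force'].round(2),s['ft_torque'].round(3),s['finger_gap'])
b=bot.read_camera("scene")[140:290,170:330,::-1]
for k in range(4): bot.read_camera("top"); print(bot.get_state()['ft_force'].round(2))
cv2.imwrite("pics/s1.png",cv2.resize(b,(640,600),interpolation=cv2.INTER_CUBIC))
E
```

```text
4.9 [513.8  38.5  80.1] [ 0.13  0.53 -1.67] [-0.046 -0.02   0.002] 34.39319755743926
[ 0.14 -0.26 -2.  ]
[-0.13  0.23 -1.48]
[ 0.64 -0.44 -1.8 ]
[-0.89  0.21 -2.44]
```

View pics/s1.png

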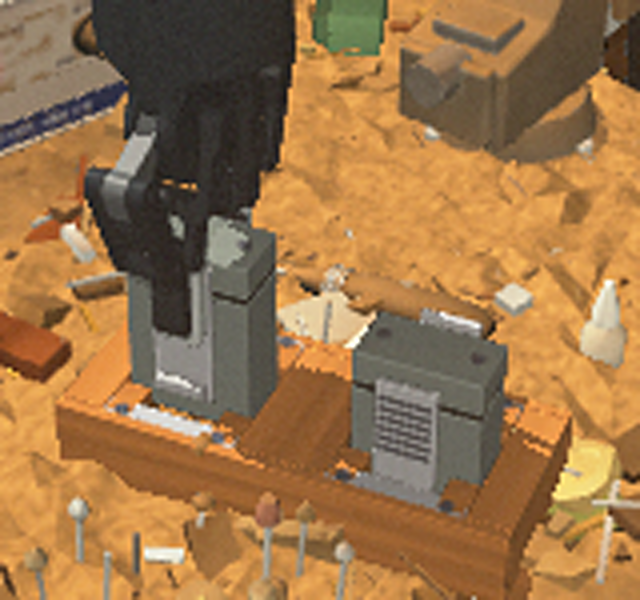

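The lifted left cassette stands 26 mm up, free of the dock, and pulls only ~1.8 N, so it is the empty one. I put it back, pressing down lightly before letting go.

>>> move_arm(
  motion=[
    [3.4,0,0,-0.8,0,0,0],
    [3.4,0,0,-0.8,0,0,0],
    [3.4,0,0,-0.6,0,0,0],
    [3.4,0,0,-0.4,0,0,0],
    [3.4,0,0,-0.2,0,0,0],
    [3.4,0,0,0,0,0,0],
    [3.4,0,0,0,0,0,0],
  ],
)

```text
time_s: 5.85
eef_pos: [513.7, 38.3, 54.3]
tool_rot: [-1.832, -2.55, -0.001]
ft_force: [-13.7, -1.0, 29.5]
finger_gap: 34.8
grasp_force: 34.7
```

>>> move_arm(
  motion=[
    [4.6,0,0,0.1,0,0,0],
    [5.4,0,0,0,0,0,0],
    [6.2,0,0,0,0,0,0],
    [7.0,0,0,0,0,0,0],
    [7.0,0,0,0,0,0,0],
  ],
)

```text
time_s: 6.35
eef_pos: [514.1, 38.4, 53.1]
tool_rot: [-1.832, -2.552, 0.0]
ft_force: [-0.1, -0.2, 0.0]
finger_gap: 70.2
grasp_force: 0.0
```

>>> move_arm(
  motion=[
    [8.5,0,0,2,0,0,0],
    [8.5,0,0,4,0,0,0],
    [8.5,0,0,4,0,0,0],
    [8.5,1.08,-3.12,0,0,0,0],
    [8.5,1.08,-3.12,0,0,0,0],
    [8.5,1.08,-3.12,0,0,0,0],
    [8.5,0,0,0,0,0,0],
    [8.5,0,0,0,0,0,0],
  ],
)

```text
time_s: 7.15
eef_pos: [546.4, -56.0, 153.1]
tool_rot: [-1.835, -2.55, 0.001]
ft_force: [0.3, 0.5, -0.4]
finger_gap: 85.0
grasp_force: 0.0
```

```bash
python3 - <<'E'
from h import *
s=bot.get_state(); print(s['time_s'],s['eef_pos'].round(1),s['ft_force'].round(2))
a=bot.read_camera("wrist")[:,:,::-1]
b=bot.read_camera("scene")[170:290,170:330,::-1]
cv2.imwrite("pics/s2.png",np.hstack([cv2.resize(a,(400,300)),cv2.resize(b,(400,300),interpolation=cv2.INTER_CUBIC)]))
E
```

```text
7.15 [546.4 -56.  153.1] [ 0.29  0.48 -0.43]
```

View pics/s2.png

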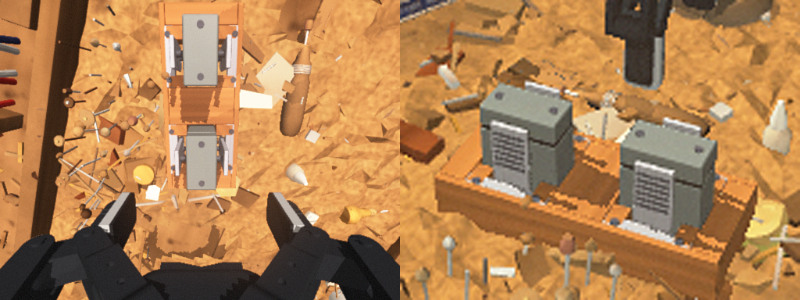

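Left cassette is fully seated with its catches out, matching the starting view. The bottle at (295,175) and dop at (143,173) are clear of the fingers' path. I go down on the right cassette.

>>> move_arm(
  motion=[
    [8.5,0,0.08,-3,0,0,0],
    [8.5,0,0,-3,0,0,0],
    [8.5,0,0,-2.5,0,0,0],
    [8.5,0,0,-1.4,0,0,0],
    [6.0,0,0,0,0,0,0],
    [6.0,0,0,0,0,0,0],
    [6.0,0,0,0,0,0,0],
  ],
)

```text
time_s: 7.95
eef_pos: [547.5, -54.3, 55.7]
tool_rot: [1.831, 2.551, 0.002]
ft_force: [0.4, 0.1, 1.2]
finger_gap: 60.0
grasp_force: 0.0
```

>>> move_arm(
  motion=[
    [3.4,0,0,0,0,0,0],
    [3.4,0,0,0,0,0,0],
    [3.4,0,0,0,0,0,0],
    [3.4,0,0,0,0,0,0],
    [3.4,0,0,0,0,0,0],
    [3.4,0,0,0,0,0,0],
  ],
  squeeze=60,
)

```text
time_s: 8.55
eef_pos: [546.7, -54.8, 56.2]
tool_rot: [1.832, 2.551, 0.002]
ft_force: [-6.8, -0.5, 14.9]
finger_gap: 34.3
grasp_force: 30.2
```

>>> move_arm(
  motion=[
    [3.4,0,0,0.2,0,0,0],
    [3.4,0,0,0.3,0,0,0],
    [3.4,0,0,0.5,0,0,0],
    [3.4,0,0,0.5,0,0,0],
    [3.4,0,0,0.5,0,0,0],
    [3.4,0,0,0,0,0,0],
    [3.4,0,0,0,0,0,0],
  ],
)

```text
time_s: 9.25
eef_pos: [546.5, -54.3, 74.4]
tool_rot: [1.832, 2.552, 0.0]
ft_force: [-0.9, -0.2, -5.3]
finger_gap: 34.6
grasp_force: 27.2
```

5.3 N: this is the full one. I lift it to 10 cm above its seat.

>>> move_arm(
  motion=[
    [3.2,0,0,1,0,0,0],
    [3.2,0,0,1.5,0,0,0],
    [3.2,0,0,1.7,0,0,0],
    [3.2,0,0,1.7,0,0,0],
    [3.2,0,0,1.2,0,0,0],
    [3.2,0,0,0.9,0,0,0],
    [3.2,0,0,0,0,0,0],
    [3.2,0,0,0,0,0,0],
  ],
)

```text
time_s: 10.05
eef_pos: [546.2, -54.3, 153.9]
tool_rot: [-1.832, -2.552, 0.0]
ft_force: [0.3, 0.0, -5.1]
finger_gap: 32.9
grasp_force: 40.6
```

```bash
python3 - <<'E'
from h import *
b=bot.read_camera("scene")[120:290,150:350,::-1]; i=bot.camera_info("scene")
for k in range(6): bot.read_camera("top")
s=bot.get_state(); print(s['time_s'],s['eef_pos'].round(1),s['ft_force'].round(2),s['ft_torque'].round(3),s['finger_gap'],s['grasp_force'],abs(s['joint_vel']).max())
r=np.radians(18.4); b=b.copy()
for x,y in [(-15,28),(-15,-28),(15,-28)]:
  for z in (108,192):
    u=proj("scene",[546.5+x*np.cos(r)-y*np.sin(r),-55+x*np.sin(r)+y*np.cos(r),z],i)-[150,120]; b[int(round(u[1])),int(round(u[0]))]=(0,255,0)
cv2.imwrite("pics/s3.png",cv2.resize(b,(680,578),interpolation=cv2.INTER_NEAREST))
E
```

```text
10.4 [546.2 -54.4 153.9] [-0.35  0.25 -4.6 ] [ 0.055  0.025 -0.023] 32.736368889884005 40.60143828392029 0.002930326802938125
```

View pics/s3.png

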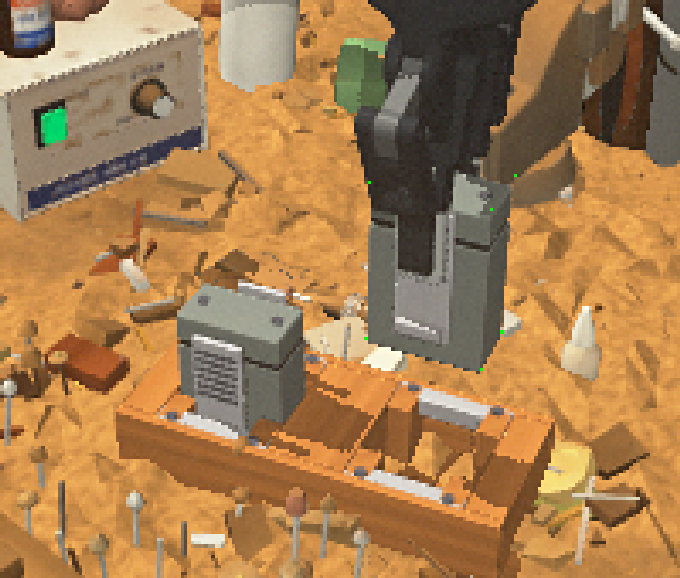

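The full cassette hangs upright with its bottom corners on the predicted points for 100 mm up, at (366,338), (481,370) and (502,332). The empty one is seated in the dock.

```bash
python3 -c "
from workcell import bot
print(bot.finish_job())"
```

```text
the job is handed in; nothing more can be done
None
```

I handed the job in: the right-hand (-y) cassette is the full one (about 5 N), held pinched, upright and still about 10 cm above its seat, and the empty one is back down in its bay with its catches sprung out.

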